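# Isolate and earth the amplifier output through the guard

### The arm

A 6-joint arm with a two-finger parallel gripper is mounted at the origin on the work surface. World frame = base frame: x ahead of the robot, y to its left, z up, the work surface at z = 0. Lengths are in m, angles in degrees, forces in N, time in s.
With the tool pointing down it reaches from about 0.35 to 0.875 m from the base axis. Payload 4.2 kg.
Tool frame: the origin (TCP) lies between the finger pads; the fingertips stand 17 mm ahead of it and the grasp point (between the pads) lies 2 mm behind it; z points along the fingers, y is the line along which they close (so a half turn about z gives the same grasp; the last joint's range is limited). The gripper opens to 87 mm and grips with 3 to 60 N. Pads are 19 mm wide; open, the fingers measure 117 mm over their backs; the gripper's body (75 mm by 190 mm) begins 51 mm behind the grasp point.
Start: joints at [79.733, 22.042, 0.453, 0, -68.411, -14.817], TCP at [0.265, 0.566, 0.24] pointing down, gripper open.
Joint ranges: [-179.83, 179.83], [-69.29, 118.12], [-61.27, 80.66], [-181.25, 117.63], [-171.15, -9.14], [-177.46, 177.46]. Speed limits (degrees/s): [159.86, 159.86, 180, 180, 180, 180].

### API

Orientations are given as a 3x3 rotation matrix whose columns are the frame's x, y, z axes.
In Python, from station import sense, capture, r, masks_of gives the robot as it stands.
- The arm moves only by the tool apply_moves, never from a script. Its argument "steps" is a list that holds one entry, the list of rows, each a list of 7 numbers: the opening, from 0 (shut) to 1 (fully open), then the shift along the tool's x, y, z in mm, then the turn, a rotation vector about the tool's x, y, z in rad. A call has 1 to 12 rows; each row shifts and turns the commanded pose from where the row before left it, along the tool's axes as they then stand; what a row does not reach is not made up. A row lasts 1/8 s, in which the tool goes at most 62.5 mm and 10.7 degrees, less where a joint would pass 70% of its speed; a pose out of reach is approached as far as the arm can. A call with a gripper value outside its range is refused whole. The fingers move at their own pace and stop on an object; the grip force is fixed at half the most. Time passes only in rows, so rows that do not move let the fingers close. It gives the time, the measured TCP pose, the force and the opening at its end, in the units of the state.
- sense(): the state, without advancing time (a new reading comes with each control period).
- capture(name): name is "scene" or "top" or "wrist"; returns a dict with "color" (384x512x3 uint8, red, green, blue), "vfov" (degrees; the focal length in pixels is half the picture's height over the tangent of half this angle, whatever the lens; pixels are square), "cx", "cy" (the principal point, pixels), "T" (4x4, takes a point from camera to world coordinates). Camera axes: x right, y down, z forward; pixel columns grow to the right and rows downward; lengths in m; the calibration is good to about 2 mm. The wrist camera is an equidistant fisheye: a pixel r from the principal point sees the ray r / f radians off the axis. A picture is of the moment at which its call begins. There is no depth.
- r.finish_job(): hands the job in, once; it reports no verdict.
Trained networks look in a picture, given as the dict that the camera call returned (one of the last four; its "shot" number tells which), for a name from the list of things; names that differ only in an ending like _2 or _b are one class to them, and where a whole thing is asked for, a point or a joint stands for the part that bears it (a point fixed in the world has none). Each returns a list of dicts, best first, with "confidence" (0 to 1); they miss things now and then, are a little off and sometimes report something else, mostly with a low value. They report only what shows in the picture. A call takes as long as a camera call.
- masks_of(picture, thing): "pixels" (384x512 bool, what is visible of it) and "box" ([left, top, width, height] in pixels, round what is visible of it).
The state is a dict: "time_s": time; "joints": joint angles; "joint_velocities": joint speeds; "effort": joint torques, N m; "tcp_pos": TCP position; "ee_rot": TCP orientation; "wrist_force": force on the tool from outside, world axes, zero at the start; "moment": the same for the moment, N m; "gripper_width": opening from 0.0 (shut) to 1.0 (fully open).
Only numpy, scipy, OpenCV 4.12 (cv2) and the standard library are available. Lean on these libraries where they do the work, as an engineer would, in place of code of your own. Each camera call takes 0.05 s, during which the arm holds its last target. There are 200 camera calls.

### The job

Make the amplifier output safe at the guarded switch box: reach in through the guard's windows with the fingertips and press the isolator lever (the one with the round ball knob) all the way down, and only then the earthing lever (the one with the wide flat paddle) all the way down. Do not touch the guard or its box, and leave the things lying around it where they are; both levers stay down by themselves, so finish with the hand clear.

Things in the scene. Friction and masses are not known exactly. Their poses are not given: they have to be found in the camera images.
- guard: Fixed box under a guard plate: white chassis 200 (x) x 330 (y) x 45 mm; on 4 posts a level grey plate of that outline, 4 mm thick, top at 129 mm. Two windows 96 (x) x 84 (y) mm centred at x 0, y +75 and -75 mm; their black edging, 6 mm wide, rises to 132 mm. One lever under each; which is where varies. Origin: centre of underside, z up, x away from robot, yaw within 0.3 rad.
- isolator_press (a point): Top of the isolator lever's black ball knob (26 mm diameter, on a thin steel rod): the point to press; moves with the lever. Lever up: 121 mm above the table, 11 below the window edging's top, within 14 mm in x and 9 in y of the window's centre; fully down: 22 mm lower. Hinge along the guard's y, 64 mm further in its +x.
- earth_press (a point): Top centre of the earthing lever's flat black paddle (34 mm in guard x, 46 in y, 7 thick, on a flat bar): the point to press; moves with the lever. Lever up: 120 mm above the table, 12 below the window edging's top, within 14 mm in x and 9 in y of the window's centre; fully down: 22 mm lower. Hinge along the guard's y, 64 mm further in its +x.
- isolator (a joint): Angle of the isolator lever: 0 up (starts 0 to 0.05), 0.34 rad at its hard stop, fully down; grows as the knob is pressed. A stiff hinge: about 3 N at the knob moves it and it stays where it is left.
- earth (a joint): Angle of the earthing lever: 0 up (starts 0 to 0.05), 0.34 rad at its hard stop, fully down; grows as the paddle is pressed. A stiff hinge: about 3 N at the paddle moves it and it stays where it is left.
- jar: Bystander: a closed jar with white cap, 56 mm diameter, 75 mm high, loose on the table beside the guard's +y end. Origin: centre of its underside.
- meter: Bystander: a grey hand-held multimeter lying flat, 150 x 76 x 34 mm (dial to 42 mm), loose beside the guard's -y end. Origin: centre of its underside, x along its length.
- screwdriver: Bystander: a screwdriver 180 mm long lying on the table between the guard and the robot, roughly along the guard's y. Origin on its underside; x along it.
- adapter: Bystander: a small brass connector adapter standing on the table behind the guard (its +x side), 28 mm diameter, 40 mm high. Origin: centre of its underside.

How it is judged:
By the outcome, as a careful person would: the job done as asked, in the order asked, and still so for the second after the job is handed in, with the robot touching nothing.
It also fails if it takes over 38 s, if anything falls off the work surface, if the arm or the gripper's body presses on something with over 40 N, if the wrist force passes 120 N, or if a joint passes its speed limit or range.

## Working session

There is one attempt and no reset: what is moved stays moved. The work goes in short steps, Python scripts to look and compute and a tool call to move; the robot and the scene stay as the last step left them, time stands still between calls to the robot, and variables do not carry over. Pictures are saved under pics/ and viewed, on a budget of 10 in all, crops included, one or two more only if the job needs it, and the job is handed in when it is done.

Besides the shell and the picture viewer there is one more tool, called in YAML: its name, and indented under it one key for each argument. apply_moves: Moves the arm, as the interface text tells. Its arguments: {"type":"object","properties":{"steps":{"type":"array","items":{"type":"array","items":{"type":"array","items":{"type":"number"}}}}},"required":["steps"]}

```bash
mkdir -p pics; cat > h.py <<'E'
import numpy as np, cv2
from station import sense, capture, r, masks_of
def f(p): return p["color"].shape[0]/2/np.tan(np.radians(p["vfov"])/2)
def save(p,n): cv2.imwrite("pics/"+n,p["color"][:,:,::-1])
def ray(p,u,v,wrist=False):
    d=np.array([u-p["cx"],v-p["cy"]],float); F=f(p)
    if wrist:
        a=np.hypot(*d); th=a/F; d=np.r_[d/max(a,1e-9)*np.sin(th),np.cos(th)]
    else: d=np.r_[d/F,1]; d/=np.linalg.norm(d)
    return p["T"][:3,3],p["T"][:3,:3]@d
def atz(p,u,v,z,wrist=False):
    o,d=ray(p,u,v,wrist); return o+d*(z-o[2])/d[2]
def tri(rays):
    A=sum(np.eye(3)-np.outer(d,d) for o,d in rays); b=sum((np.eye(3)-np.outer(d,d))@o for o,d in rays)
    return np.linalg.solve(A,b)
E
python3 - <<'E'
from h import *
ps=[capture(n) for n in("scene","top","wrist")]
cv2.imwrite("pics/a.png",np.hstack([cv2.resize(p["color"],(400,300)) for p in ps[:2]])[:,:,::-1])
save(ps[1],"top.png")
for p,n in zip(ps,("scene","top","wrist")):
    print(n,p["vfov"],p["T"].round(3).tolist())
    for t in("guard","isolator_press","earth_press","jar","meter","screwdriver","adapter"):
        print(t,[(round(m["confidence"],2),m["box"],int(m["pixels"].sum())) for m in masks_of(p,t)][:2])
s=sense();print(s["time_s"],s["ee_rot"],s["gripper_width"])
E
```

```text
scene 54.55359643827067 [[0.994, -0.084, 0.073, 0.552], [-0.11, -0.654, 0.749, -0.587], [-0.015, -0.752, -0.659, 0.646], [0.0, 0.0, 0.0, 1.0]]
guard [(0.74, [153.8, 168.6, 135.2, 177.8], 17319)]
isolator_press [(0.75, [217.5, 253.5, 34.2, 12.7], 218)]
earth_press [(0.75, [231.4, 195.8, 28.7, 17.5], 309)]
jar [(0.76, [220.6, 163.1, 19.3, 37.5], 328), (0.27, [233.4, 195.9, 23.4, 12.6], 298)]
meter [(0.82, [149.6, 365.4, 93.8, 16.3], 1522)]
screwdriver [(0.69, [151.5, 218.2, 24.2, 55.5], 465)]
adapter [(0.47, [290.0, 298.5, 15.1, 22.4], 234), (0.25, [156.6, 170.5, 134.8, 176.6], 17164)]
top 48.80040415087166 [[-0.006, -0.982, 0.188, 0.427], [-1.0, 0.006, -0.0, 0.05], [-0.001, -0.188, -0.982, 1.061], [0.0, 0.0, 0.0, 1.0]]
guard []
isolator_press [(0.56, [339.6, 199.8, 12.9, 26.9], 163), (0.44, [239.3, 276.6, 76.7, 12.0], 476)]
earth_press [(0.84, [275.1, 188.7, 22.5, 26.1], 397), (0.42, [398.2, 223.7, 38.1, 66.2], 2213)]
jar [(0.84, [200.2, 202.3, 25.8, 26.5], 442)]
meter [(0.65, [398.0, 219.4, 39.4, 69.1], 2093)]
screwdriver [(0.79, [236.5, 275.6, 81.6, 12.7], 499)]
adapter [(0.5, [355.3, 172.4, 13.1, 6.9], 51)]
wrist 65.70646984690485 [[-0.423, -0.871, -0.251, 0.333], [-0.906, 0.407, 0.114, 0.534], [0.003, 0.276, -0.961, 0.385], [0.0, 0.0, 0.0, 1.0]]
guard []
isolator_press []
earth_press []
jar []
meter []
screwdriver []
adapter []
1.2 [[ 9.05681788e-01 -4.23958133e-01  4.79119521e-06]
 [-4.23958133e-01 -9.05681788e-01  7.85901663e-06]
 [ 1.00740422e-06 -9.14903441e-06 -1.00000000e+00]] 1.0010893653814847
```

View pics/a.png

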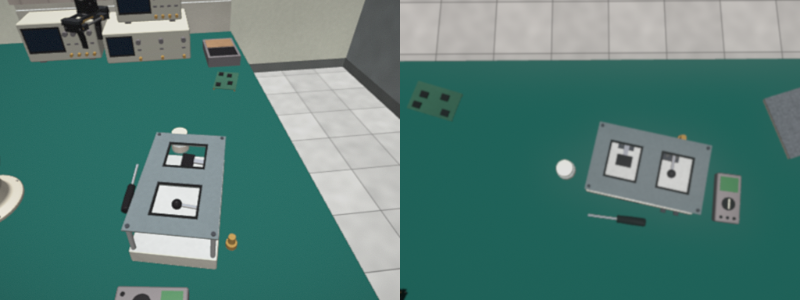

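View pics/top.png

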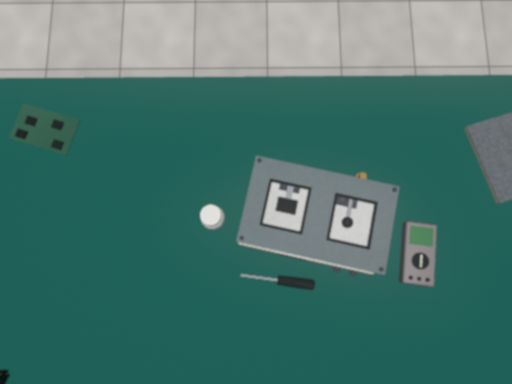

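The top view shows the guard plate with corners near (258,158), (399,186), (383,272) and (238,244). The earth paddle is in the left (+y) window at (287,206), and the isolator ball is in the right (-y) window at (348,222).

```bash
python3 - <<'E'
from h import *
t=capture("top"); s=capture("scene")
C=[atz(t,*c,.129)[:2] for c in((258,158),(399,186),(383,272),(238,244))]
print(np.round(C,3).tolist(),np.mean(C,0),[np.linalg.norm(C[i]-C[i-1]).round(3) for i in range(4)])
e=C[0]+C[3]-C[1]-C[2]; print("yaw",np.degrees(np.arctan2(-e[0],e[1])))
for p,n in((t,"t"),(s,"s")):
    x0,y0,w,h=(225,140,190,150) if n=="t" else (145,155,160,200)
    cv2.imwrite(f"pics/{n}c.png",cv2.resize(p["color"][y0:y0+h,x0:x0+w,::-1],None,fx=4 if n=="t" else 3,fy=4 if n=="t" else 3,interpolation=cv2.INTER_CUBIC))
for k in("isolator_press","earth_press"):
    R=[]
    for p in(t,s):
        m=masks_of(p,k)[0]["pixels"]; v,u=np.nonzero(m); dark=p["color"][m].max(1)<60
        u,v=u[dark],v[dark]; print(k,len(u),np.median(u),np.median(v),u.min(),u.max(),v.min(),v.max()); R.append(ray(p,np.median(u),np.median(v)))
        print(" atz.115",atz(p,np.median(u),np.median(v),.115).round(3))
    print(" tri",tri(R).round(4))
E
```

```text
[[0.682, 0.045], [0.615, -0.271], [0.426, -0.224], [0.488, 0.09]] [ 0.55289178 -0.09001332] [np.float64(0.2), np.float64(0.323), np.float64(0.195), np.float64(0.32)]
yaw -11.596156055114092
isolator_press 23 346.0 222.0 344 350 219 225
 atz.115 [ 0.537 -0.152  0.115]
isolator_press 103 226.0 261.0 221 231 256 266
 atz.115 [ 0.541 -0.165  0.115]
 tri [ 0.5396 -0.1543  0.1016]
earth_press 104 284.0 203.0 278 294 199 210
 atz.115 [ 0.581 -0.013  0.115]
earth_press 207 240.0 204.0 232 248 197 212
 atz.115 [ 0.579 -0.019  0.115]
 tri [ 0.5801 -0.0138  0.11  ]
```

View pics/tc.png

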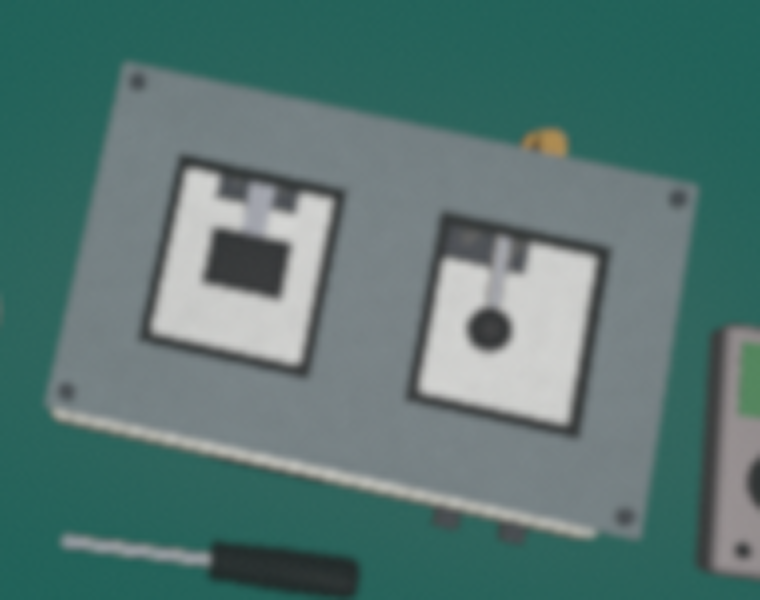

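View pics/sc.png

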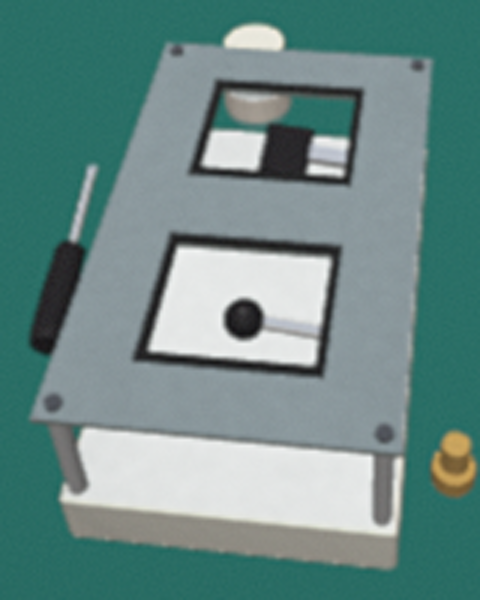

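The top crop gives the ball centre at (490,330) and the paddle centre at (247,263). The scene crop gives them at (243,319) and (288,152). The window edging corners are readable in both crops, so I'll use them for the geometry.

```bash
python3 - <<'E'
from h import *
t=capture("top"); s=capture("scene")
T=lambda a,b:(225+(a+.5)/4-.5,140+(b+.5)/4-.5)
S=lambda a,b:(145+(a+.5)/3-.5,155+(b+.5)/3-.5)
def rep(n,pt,ps,z):
    a=np.array([tri([ray(t,*T(*x)),ray(s,*S(*y))]) for x,y in zip(pt,ps)])
    print(n,"tri",a.mean(0).round(4),"z",a[:,2].round(3),"top",np.mean([atz(t,*T(*x),z) for x in pt],0)[:2].round(4),"scene",np.mean([atz(s,*S(*y),z) for y in ps],0)[:2].round(4))
    e=a
    if len(a)==4:
        print("   sides",[np.linalg.norm(a[i]-a[i-1]).round(3) for i in range(4)], "yaw",np.degrees(np.arctan2(*(((a[0]+a[3]-a[1]-a[2])*[-1,1,0])[:2]))).round(2))
# order: +x+y, +x-y, -x-y, -x+y
rep("plate",[(124,62),(698,186),(641,540),(47,408)],[(433,60),(404,455),(30,420),(166,43)],.129)
rep("winE",[(180,155),(345,190),(308,376),(141,340)],[(364,89),(350,185),(190,174),(216,80)],.132)
rep("winI",[(443,212),(609,248),(579,437),(408,400)],[(341,246),(322,376),(134,361),(171,233)],.132)
rep("ball",[(490,330)],[(243,319)],.108)
rep("paddle",[(247,263)],[(288,152)],.12)
E
```

```text
plate tri [ 0.5568 -0.089   0.1263] z [0.126 0.126 0.126 0.128] top [ 0.5544 -0.0888] scene [ 0.5586 -0.091 ]
   sides [np.float64(0.202), np.float64(0.331), np.float64(0.201), np.float64(0.33)] yaw -12.94
winE tri [ 0.5738 -0.0156  0.1286] z [0.13  0.127 0.127 0.13 ] top [ 0.5717 -0.0154] scene [ 0.5752 -0.0188]
   sides [np.float64(0.107), np.float64(0.095), np.float64(0.107), np.float64(0.094)] yaw -12.69
winI tri [ 0.5399 -0.1621  0.1288] z [0.13  0.128 0.128 0.13 ] top [ 0.5379 -0.1615] scene [ 0.5415 -0.1643]
   sides [np.float64(0.107), np.float64(0.095), np.float64(0.107), np.float64(0.095)] yaw -12.85
ball tri [ 0.5391 -0.1563  0.1042] z [0.104] top [ 0.537  -0.1556] scene [ 0.5408 -0.1589]
paddle tri [ 0.5779 -0.0188  0.11  ] z [0.11] top [ 0.5743 -0.0182] scene [ 0.5794 -0.0289]
```

apply_moves:
  steps:
    - [[0,0,0,0,0,0,-0.107],[0,0,0,0,0,0,-0.107],[0,30,45,0,0,0,0],[0,30,45,0,0,0,0],[0,30,45,0,0,0,0],[0,30,45,0,0,0,0],[0,30,45,0,0,0,0],[0,30,45,0,0,0,0],[0,30,45,0,0,0,0],[0,30,45,0,0,0,0],[0,30,45,0,0,0,0],[0,30,45,0,0,0,0]]

```text
time_s: 3.1
tcp_pos: [0.4581, 0.0591, 0.24]
ee_rot: [[0.975, -0.222, 0.001], [-0.222, -0.975, 0.0], [0.001, -0.001, -1.0]]
wrist_force: [-0.3, -0.6, 0.4]
gripper_width: 0.003
```

apply_moves:
  steps:
    - [[0,32,48,0,0,0,0],[0,32,48,0,0,0,0],[0,32,48,0,0,0,0],[0,32,49,0,0,0,0],[0,0,0,0,0,0,0],[0,0,0,0,0,0,0],[0,0,0,0,0,0,0]]

```text
time_s: 3.98
tcp_pos: [0.5393, -0.1548, 0.2398]
ee_rot: [[0.975, -0.22, 0.0], [-0.22, -0.975, 0.0], [0.0, -0.0, -1.0]]
wrist_force: [0.3, 0.3, -1.5]
gripper_width: 0.008
```

```bash
python3 - <<'E'
from h import *
w=capture("wrist"); save(w,"w1.png"); s=sense(); print(s["time_s"],s["tcp_pos"],np.round(s["ee_rot"],3).tolist(),s["gripper_width"],s["wrist_force"])
np.savez("w1.npz",**{k:w[k] for k in("vfov","cx","cy","T")})
for k in("isolator_press","earth_press"):
    for m in masks_of(w,k)[:2]:
        v,u=np.nonzero(m["pixels"]); print(k,m["confidence"],m["box"])
E
```

```text
4.025 [ 0.53936453 -0.15472615  0.23991705] [[0.975, -0.22, 0.0], [-0.22, -0.975, 0.0], [0.0, -0.0, -1.0]] 0.002240540283155476 [ 0.52406525  0.58351006 -0.5280474 ]
isolator_press 0.67 [239.6, 135.4, 28.6, 63.3]
earth_press 0.88 [92.4, 135.4, 41.4, 62.8]
```

View pics/w1.png

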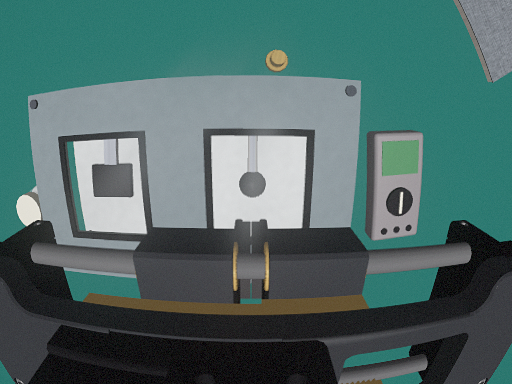

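In the wrist view the ball is at (252,184), in line with the closed fingertips at about (250,225). The paddle is at (113,180).

```bash
python3 - <<'E'
from h import *
w=dict(np.load("w1.npz")); w["color"]=np.zeros((384,512,3)); t=capture("top"); s=capture("scene")
T=lambda a,b:(225+(a+.5)/4-.5,140+(b+.5)/4-.5)
S=lambda a,b:(145+(a+.5)/3-.5,155+(b+.5)/3-.5)
for n,u,v,z,a,b in(("ball",252,184,.108,(490,330),(243,319)),("paddle",113,180,.12,(247,263),(288,152))):
    print(n,"wrist",atz(w,u,v,z,True).round(4),"tri wts",tri([ray(w,u,v,True),ray(t,*T(*a)),ray(s,*S(*b))]).round(4),"ws",tri([ray(w,u,v,True),ray(s,*S(*b))]).round(4))
for n,c in(("winI top corners",((205,129),(314,130))),("winE",((59,135),(145,132),(152,238),(71,233)))):
    print(n,[atz(w,*x,.132,True)[:2].round(4).tolist() for x in c])
E
```

```text
ball wrist [ 0.5394 -0.1567  0.108 ] tri wts [ 0.5389 -0.1564  0.1045] ws [ 0.5398 -0.1569  0.106 ]
paddle wrist [ 0.5773 -0.0235  0.12  ] tri wts [ 0.5773 -0.0188  0.1108] ws [ 0.5781 -0.0208  0.1135]
winI top corners [[0.6023, -0.1293], [0.5813, -0.2208]]
winE [[0.6374, 0.0171], [0.6135, -0.0757], [0.514, -0.0505], [0.5359, 0.0437]]
```

apply_moves:
  steps:
    - [[0,0,2,40,0,0,0],[0,0,0,40,0,0,0],[0,0,0,15,0,0,0],[0,0,0,5,0,0,0],[0,0,0,5,0,0,0],[0,0,0,5,0,0,0],[0,0,0,5,0,0,0],[0,0,0,0,0,0,0],[0,0,0,0,0,0,0]]

```text
time_s: 5.35
tcp_pos: [0.5395, -0.1579, 0.1246]
ee_rot: [[0.975, -0.222, 0.001], [-0.222, -0.975, -0.0], [0.001, -0.0, -1.0]]
wrist_force: [0.5, 0.6, -0.3]
gripper_width: 0.005
```

```bash
python3 - <<'E'
from h import *
s=capture("scene"); w=capture("wrist")
a=cv2.resize(s["color"][230:350,185:305],(400,400),interpolation=cv2.INTER_CUBIC); b=cv2.resize(w["color"][60:260,150:350],(400,400))
cv2.imwrite("pics/c2.png",np.hstack([a,b])[:,:,::-1]); print(sense()["wrist_force"])
E
```

```text
[-0.61481113  0.97330632 -0.28749708]
```

View pics/c2.png

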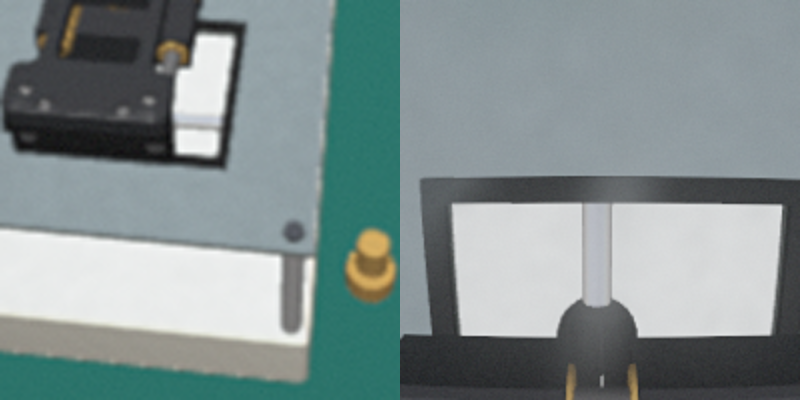

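The wrist crop shows the ball centred under the fingers, seam and ball both at about x=600. I'll keep pressing until the force shows the stop.

apply_moves:
  steps:
    - [[0,0,0,4,0,0,0],[0,0,0,3,0,0,0],[0,0,0,2,0,0,0],[0,0,0,1,0,0,0],[0,0,0,0,0,0,0]]

```text
time_s: 6.08
tcp_pos: [0.539, -0.1579, 0.1158]
ee_rot: [[0.975, -0.221, -0.0], [-0.221, -0.975, -0.0], [0.0, 0.0, -1.0]]
wrist_force: [-3.4, 2.7, 8.9]
gripper_width: 0.009
```

apply_moves:
  steps:
    - [[0,0,0,1,0,0,0],[0,0,0,1,0,0,0],[0,0,0,0,0,0,0]]

```text
time_s: 6.45
tcp_pos: [0.5391, -0.1579, 0.1155]
ee_rot: [[0.975, -0.221, 0.0], [-0.221, -0.975, -0.001], [0.001, 0.001, -1.0]]
wrist_force: [-6.1, 3.7, 16.3]
gripper_width: 0.008
```

apply_moves:
  steps:
    - [[0,0,0,-15,0,0,0],[0,0,0,-35,0,0,0],[0,0,0,-50,0,0,0],[0,0,0,-27,0,0,0],[0,0,0,0,0,0,0],[0,0,0,0,0,0,0]]

```text
time_s: 7.2
tcp_pos: [0.5385, -0.1577, 0.2383]
ee_rot: [[0.975, -0.222, -0.002], [-0.222, -0.975, 0.001], [-0.002, -0.0, -1.0]]
wrist_force: [-0.4, 0.4, -1.1]
gripper_width: 0.008
```

```bash
python3 - <<'E'
from h import *
w=capture("wrist"); s=sense(); print(s["tcp_pos"],s["wrist_force"])
for i,p in enumerate((w,capture("scene"))):
    for m in masks_of(p,"isolator_press")[:1]: print(m["box"])
    if i: b=cv2.resize(p["color"][155:355,145:305],(400,500),interpolation=cv2.INTER_CUBIC)
cv2.imwrite("pics/w3.png",np.hstack([cv2.resize(w["color"][100:250,50:350],(400,200)),b[:200]*0 if 0 else b[150:350]])[:,:,::-1])
E
```

```text
[ 0.53831313 -0.15773832  0.23786968] [ 0.5884692  -0.57402468  0.71315877]
[238.1, 134.9, 25.1, 57.5]
[219.0, 261.1, 31.0, 14.8]
```

View pics/w3.png

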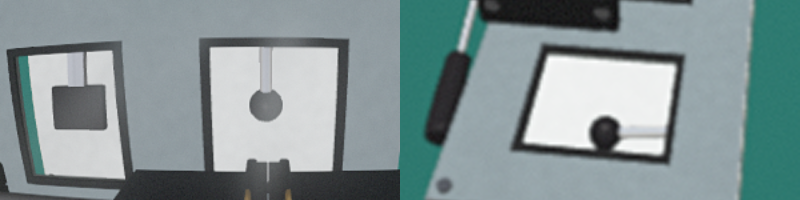

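The ball now sits lower in the scene view, at about (227,268) where it was (225.7,261). I'll triangulate it before touching the earth lever.

```bash
python3 - <<'E'
from h import *
w=capture("wrist"); s=capture("scene")
def blob(p,c,rad):
    g=p["color"].max(2); x,y=c; m=np.zeros(g.shape,bool); m[y-rad:y+rad,x-rad:x+rad]=1
    v,u=np.nonzero(m&(g<110)); return u.mean(),v.mean()
a=(248.6,178.7); b=(226.6,267.9)
print(tri([ray(w,*a,True),ray(s,*b)]).round(4),"expected ball centre z ~.086 (was .106)")
for z in(.086,.108): print(z,atz(w,*a,z,True)[:2].round(4),atz(s,*b,z)[:2].round(4))
E
```

```text
[ 0.5401 -0.1567  0.0854] expected ball centre z ~.086 (was .106)
0.086 [ 0.5393 -0.1564] [ 0.5411 -0.1576]
0.108 [ 0.5446 -0.1577] [ 0.5416 -0.1745]
```

The isolator is fully down: ball centre at 85 mm, and 86 mm was expected. Next is the paddle.

apply_moves:
  steps:
    - [[0,2,-48,0,0,0,0],[0,2,-48,0,0,0,0],[0,3,-46,0,0,0,0],[0,0,0,0,0,0,0],[0,0,0,0,0,0,0],[0,0,0,40,0,0,0],[0,0,0,40,0,0,0],[0,0,0,0,0,0,0]]

```text
time_s: 8.5
tcp_pos: [0.5749, -0.0226, 0.1566]
ee_rot: [[0.975, -0.224, -0.008], [-0.224, -0.975, -0.001], [-0.007, 0.003, -1.0]]
wrist_force: [0.2, -1.0, 1.4]
gripper_width: 0.007
```

apply_moves:
  steps:
    - [[0,0,0,15,0,0,0],[0,0,0,6,0,0,0],[0,0,0,5,0,0,0],[0,0,0,5,0,0,0],[0,0,0,5,0,0,0],[0,0,0,5,0,0,0],[0,0,0,3,0,0,0],[0,0,0,2,0,0,0],[0,0,0,0,0,0,0]]

```text
time_s: 9.62
tcp_pos: [0.5779, -0.021, 0.1168]
ee_rot: [[0.975, -0.221, 0.002], [-0.221, -0.975, -0.001], [0.002, 0.0, -1.0]]
wrist_force: [-5.7, 1.4, 16.6]
gripper_width: 0.004
```

apply_moves:
  steps:
    - [[0,0,0,1,0,0,0],[0,0,0,1,0,0,0],[0,0,0,0,0,0,0]]

```text
time_s: 10.0
tcp_pos: [0.578, -0.021, 0.1165]
ee_rot: [[0.975, -0.22, 0.003], [-0.22, -0.975, -0.001], [0.003, 0.001, -1.0]]
wrist_force: [-10.8, 2.5, 24.1]
gripper_width: 0.005
```

apply_moves:
  steps:
    - [[0,0,0,-15,0,0,0],[0,0,0,-35,0,0,0],[0,0,0,-50,0,0,0],[0,0,0,-28,0,0,0],[0,0,0,0,0,0,0],[0,0,0,0,0,0,0]]

```text
time_s: 10.75
tcp_pos: [0.5769, -0.0209, 0.2382]
ee_rot: [[0.975, -0.222, -0.002], [-0.222, -0.975, 0.0], [-0.002, 0.0, -1.0]]
wrist_force: [-0.2, -0.0, -1.0]
gripper_width: 0.008
```

```bash
python3 - <<'E'
from h import *
w=capture("wrist"); s=capture("scene"); print(sense()["wrist_force"],sense()["tcp_pos"])
cv2.imwrite("pics/w4.png",np.hstack([cv2.resize(w["color"][100:300,150:400],(400,320)),cv2.resize(s["color"][160:288,145:305],(400,320),interpolation=cv2.INTER_CUBIC)])[:,:,::-1])
E
```

```text
[ 0.27708489 -0.38744922  0.30468293] [ 0.57674328 -0.02100849  0.23774668]
```

View pics/w4.png

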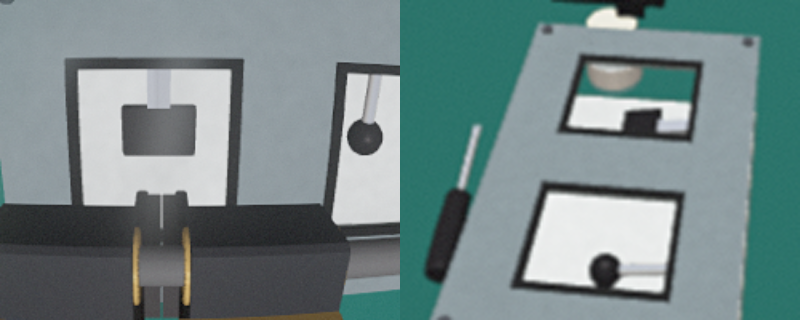

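The paddle and ball are both lower, and the last 2 mm of commanded travel only raised the force (16.6 to 24.1 N for 0.3 mm of movement). I'll check the paddle height, then hand in.

```bash
python3 - <<'E'
from h import *
w=capture("wrist"); s=capture("scene")
p=tri([ray(w,226.2,181.2,True),ray(s,242.2,203.6)]); print(p.round(4), sense()["time_s"])
if p[2]<.104: print(r.finish_job())
E
```

```text
[0.5834 0.0018 0.0963] 10.95
the job is handed in; nothing more can be done
None
```

I pressed the isolator lever fully down first, then the earthing lever, each through its own window with the fingers shut. I handed the job in at about 11 s, with the hand clear above the guard.

- **Isolator:** pushed to its hard stop, about 16 N with no further travel. Before I touched the earthing lever, its ball centre measured 85 mm; about 86 mm was expected when fully down.
- **Earthing lever:** pushed to its hard stop, 24 N, with 2 mm more commanded travel giving only 0.3 mm of movement. Its paddle edge then measured 96 mm; the paddle top should be at 98 mm when fully down.
- **After the last lift:** the wrist force was near zero, and the last picture still showed both levers down.
- **Guard and bystanders:** I saw no sign of touching the guard. The jar and screwdriver looked unmoved in the last picture. The meter and adapter were not in that crop and I did not re-check them, but the arm did not go low near either.

One reading disagreed: partway through the first press the force read near zero with the tips already below the knob's starting height. Pictures showed the ball under the fingers, and the later stop force and ball height confirmed the press.

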